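# Shift the feed gearbox into gear

## Robot

A 6-joint arm with a two-finger parallel gripper is mounted at the origin on the work surface. World frame = base frame: x ahead of the robot, y to its left, z up, the work surface at z = 0. Lengths are in m, angles in rad, forces in N, time in s.
With the tool pointing down it reaches from about 0.25 to 0.725 m from the base axis. Payload 4 kg.
Tool frame: the origin (TCP) lies on the centre line of the jaws, within the pads' length; the fingertips stand 17 mm ahead of it and the grasp point (between the pads) lies 2 mm behind it; z points along the fingers, y is the line along which they close (so a half turn about z gives the same grasp; the last joint's range is limited). The gripper opens to 85 mm and grips with 20 to 120 N. Pads are 22 mm wide; open, the fingers measure 114 mm over their backs; the gripper's body (76 mm by 85 mm) begins 54 mm behind the grasp point. The pads swing forward as they close: fully open they stand 13 mm farther back than shut.
Start: joints at [1.121, 0.241, 0.005, 1.335, 0, 1.571], TCP at [0.217, 0.45, 0.248] pointing down, gripper open.
Joint ranges: [-2.72, 2.72], [-1.05, 1.87], [-1.09, 1.28], [-1.99, 2.15], [-1.42, 1.44], [-3.14, 3.14]. Speed limits (rad/s): [2.79, 2.79, 3.14, 3.14, 3.14, 3.14].

## Interface

Orientations are given as a unit quaternion [x, y, z, w].
In Python, from workcell import get_obs, imaging, order gives the robot as it stands.
- The arm moves only by the tool apply_moves, never from a script. Its argument "targets" is a list that holds one entry, the list of rows, each a list of 5 numbers: the shift along the world's x, y, z in units of 40 mm (1.0 is 40 mm), then the turn about the world's z in degrees, then the gripper command: -1 is shut, 1 is fully open, values between are in proportion. In form: [[[dx, dy, dz, turn, fingers], ...]]. A call has 1 to 8 rows; each row shifts and turns the commanded pose from where the row before left it; what a row does not reach is not made up. A row lasts 1/12 s, in which the tool goes at most 41.7 mm and 7.16 degrees, less where a joint would pass 70% of its speed; a pose out of reach is approached as far as the arm can. A call is refused whole if a number of a shift passes 1 or a number of a turn 7.16, either way. A call with a gripper value outside its range is refused whole. The fingers move at their own pace and stop on an object; the grip force is fixed at half the most. Time passes only in rows, so rows that do not move let the fingers close. It gives the time, the measured TCP pose, the force, the opening and the grip force at its end, in the units of the state.
- get_obs(): the state, without advancing time (a new reading comes with each control period).
- imaging.camera(name): name is "scene" or "top" or "wrist"; returns (picture, depth): 420x560x3 uint8, blue, green, red; 420x560 float32, m along the optical axis (not along the pixel's ray), 0 where there is no reading.
- imaging.get_calibration(name): a dict with "camera_matrix" (3x3 intrinsics, pixels), "eye" and "rotation" of the camera in the world; the wrist camera has in their place "hand_eye" (4x4, takes a point from camera to tool coordinates, whose origin is the TCP and whose axes are the flange's). Camera axes: x right, y down, z forward; pixel columns grow to the right and rows downward; lengths in m; the calibration is good to about 2 mm. A picture is of the moment at which its call begins: read the wrist's pose just before it. get_calibration takes no time and is no camera call.
- order.job_done(): hands the job in; it is judged then, once.
The state is a dict: "clock": time; "joint_pos": joint angles; "joint_vel": joint speeds; "tau": joint torques, N m; "eef_pos": TCP position; "tool_rot": TCP orientation; "ft_force": force on the tool from outside, world axes, zero at the start; "ft_torque": the same for the moment, N m; "grip_width": finger opening in m; "grasp_force": force on a finger pad.
Only numpy, scipy, OpenCV 4.12 (cv2) and the standard library are available. Lean on these libraries where they do the work, as an engineer would, in place of code of your own. Each camera call takes 0.05 s, during which the arm holds its last target. There are 200 camera calls.

## Task

Put the feed gearbox on the bench into gear: with the fingertips, push the black shift knob along the long leg of its L-shaped gate to the corner, then push it sideways along the short leg until it is fully home at the end of the slot. Only push it: do not lift the knob out of its slot, and leave the oil can, the collet and the chuck key where they are.

Things in the scene. Friction and masses are not known exactly. Their poses are not given: they have to be found in the camera images.
- gearbox: Fixed grey cast gearbox, 170 x 150 mm (x, y), 80 mm tall, on a foot flange 194 x 166 mm, at some yaw. Origin: centre of its underside, z up. Its flat top is a bright metal gate plate with an L-shaped slot 20 mm wide: the long leg runs along the gearbox's +x (away from the robot) to the corner, the short leg from there along its +y (left) to the closed end. A shaft stub sticks out low on its -y side.
- knob (a point): Centre (half-way up) of the shift knob: upright black cylinder, 26 mm diameter, 40 mm tall, from 8 to 48 mm above the gate plate, on a 14 mm steel pin that reaches 18 mm into the slot (3 mm play each side). It cannot tilt; it slides with about 2.5 N friction, stays where it is left and stops hard at the slot's walls and ends. A spring and its weight hold it down with about 4.5 N.
- gate_start (a point): Point on the top face of the gate plate (80 mm above the bench), where the pin's axis is when against the start end of the long leg; 45 mm towards the gearbox's -x and 25 mm towards its -y from the plate's centre.
- gate_corner (a point): Point on the top face of the gate plate on the centre lines of both legs, at the corner; 70 mm from gate_start along the gearbox's +x.
- gate_end (a point): Point on the top face of the gate plate, where the pin's axis is when fully home against the end of the short leg; 50 mm from gate_corner along the gearbox's +y.
- shifter (a joint): Knob's travel along the long leg, in m along the gearbox's +x: 0 at gate_start, 0.070 on the centre line of the short leg, 0.073 against the far wall at the corner. At the start somewhere between 0 and 0.022.
- shifter_across (a joint): Knob's travel along the short leg, in m along the gearbox's +y: 0 on the centre line of the long leg (play of 0.003 to either side), 0.050 fully home against the end.
- shifter_lift (a joint): How far the knob is lifted, in m: 0 when seated; it can rise up to 0.030.
- oil_can: Loose bystander to the left of the gearbox: upright green can, 56 mm in diameter, 110 mm tall; origin at the centre of its underside.
- collet: Loose bystander to the right of the gearbox: upright steel collet, up to 34 mm in diameter, 44 mm tall; origin at the centre of its underside.
- chuck_key: Loose bystander beyond the gearbox: T-shaped steel chuck key lying on the bench, about 100 x 100 mm, 16 mm tall; origin on the bench under its shank.

How it is judged:
On the way, in this order (a step that is already met when the one before it is completed fails the run):
1. the knob is pushed along the long leg to the corner (value of joint shifter above 0.064 m and value of joint shifter_across below 0.01 m).
2. the knob is pushed along the short leg to its end (value of joint shifter above 0.064 m and value of joint shifter_across above 0.045 m), for 0.2 s.
At the end, for the whole second after the job is handed in: The knob rests seated in the short leg (joint shifter 0.064 to 0.076), within 5 mm of the end of the slot (joint shifter_across above 0.045), at rest and not lifted (under 4 mm); the three loose things are within 20 mm of where they stood (all of step 2 and value of joint shifter below 0.076 m and value of joint shifter_lift below 0.004 m and velocity of joint shifter between -0.01 and 0.01 m/s and velocity of joint shifter_across between -0.01 and 0.01 m/s and distance of each of oil_can, collet, chuck_key from where it was at the start of the episode below 0.02 m); the robot touches nothing.
It fails at once if the knob is lifted more than 8 mm (value of joint shifter_lift above 0.008 m).
It fails at once if the oil can is moved more than 20 mm (distance of oil_can from where it was at the start of the episode above 0.02 m).
It fails at once if the collet is moved more than 20 mm (distance of collet from where it was at the start of the episode above 0.02 m).
It fails at once if the chuck key is moved more than 20 mm (distance of chuck_key from where it was at the start of the episode above 0.02 m).
It also fails if it takes over 42 s, if anything falls off the work surface, if the arm or the gripper's body presses on something with over 40 N, if the wrist force passes 120 N, or if a joint passes its speed limit or range.

## Working session

There is one attempt and no reset: what is moved stays moved. The work goes in short steps, Python scripts to look and compute and a tool call to move; the robot and the scene stay as the last step left them, time stands still between calls to the robot, and variables do not carry over. Pictures are saved under pics/ and viewed, at most 10 in all, crops included, and the job is handed in when it is done.

Besides the shell and the picture viewer there is one more tool, called after "Emit:" by a JSON object that holds its "name" and its "arguments", one argument or row to a line. apply_moves: Moves the arm, as the interface text tells. Its arguments: {"type":"object","properties":{"targets":{"type":"array","items":{"type":"array","items":{"type":"array","items":{"type":"number"}}}}},"required":["targets"]}

```bash
mkdir -p pics; python3 - <<'E'
from workcell import get_obs, imaging
import cv2,numpy as np
o=get_obs();print(o['clock'],o['eef_pos'],o['tool_rot'],o['grip_width'])
for n in('top','scene'):
    p,d=imaging.camera(n);cv2.imwrite(f'pics/{n}0.png',p);np.savez(f'{n}0.npz',p=p,d=d)
    c=imaging.get_calibration(n);print(n,c)
E
```

```text
0.0 [0.21711727 0.44973484 0.2474121 ] [ 2.22980495e-01  9.74822334e-01 -1.03239999e-03 -2.23831070e-04] 0.08566464980895318
top {'camera_matrix': array([[511.21983753,   0.        , 270.5406774 ],
       [  0.        , 511.21983753, 207.73392514],
       [  0.        ,   0.        ,   1.        ]]), 'eye': array([0.46446621, 0.04316289, 1.11755641]), 'rotation': array([-0.70513838,  0.70547456, -0.05948975,  0.03932532])}
scene {'camera_matrix': array([[534.59748066,   0.        , 279.93681845],
       [  0.        , 534.59748066, 214.51286821],
       [  0.        ,   0.        ,   1.        ]]), 'eye': array([ 1.08756446, -0.03982138,  0.85083274]), 'rotation': array([ 0.73369721,  0.61326374, -0.19259452, -0.22023475])}
```

View pics/top0.png

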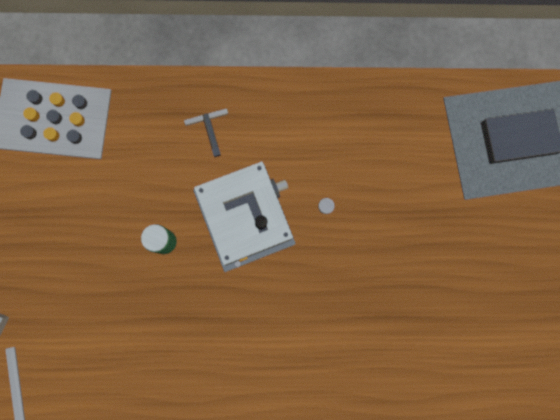

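View pics/scene0.png

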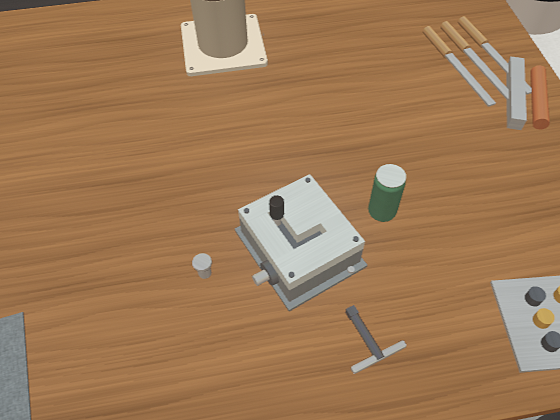

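The top view shows the gate plate centred near (244,213), the knob at (261,222), the corner near (250,196) and the slot end near (228,204). The can is at (157,239), the collet at (327,206) and the key at (210,130). In the scene view the knob is at (277,207).

```bash
cat > h.py <<'E'
import numpy as np,cv2
from scipy.spatial.transform import Rotation as R
from workcell import get_obs, imaging
def cast(n,uv,z,cal=None):
    c=imaging.get_calibration(n);K=c['camera_matrix']
    Rm=np.array(c['rotation']); Rm=R.from_quat(Rm).as_matrix() if Rm.size==4 else Rm
    uv=np.atleast_2d(uv).astype(float)
    r=np.c_[(uv-K[:2,2])/[K[0,0],K[1,1]],np.ones(len(uv))]@Rm.T
    e=np.array(c['eye']);return (e+r*((z-e[2])/r[:,2])[:,None])[:,:2]
def blob(m,near):
    n,l,s,c=cv2.connectedComponentsWithStats(m.astype(np.uint8))
    i=[k for k in range(1,n) if s[k,4]>25]
    k=min(i,key=lambda k:np.hypot(*(c[k]-near)));return l==k,c[k],s[k]
E
python3 - <<'E'
from h import *
f=np.load('top0.npz');p,d=f['p'],f['d']
print('depth plate',d[240,235],'bench',d[300,235])
g=p.min(2)
m,c,s=blob(g>150,(235,235));print('plate',c,s)
cn=max(cv2.findContours(m.astype(np.uint8),0,2)[0],key=cv2.contourArea)
w=cast('top',cn[:,0],.08)*1000
r=cv2.minAreaRect(w.astype(np.float32));print(r, cv2.boxPoints(r))
# screws
k=p.max(2)<95
sc=[]
for q in[(201,191),(260,168),(286,235),(227,257)]:
    y,x=q[1],q[0];win=p[y-5:y+6,x-5:x+6].max(2).astype(float);wt=np.clip(170-win,0,None)
    yy,xx=np.mgrid[y-5:y+6,x-5:x+6];sc.append((( wt*xx).sum()/wt.sum(),(wt*yy).sum()/wt.sum()))
S=cast('top',sc,.08)*1000;print(S,S.mean(0));
for a,b in((3,0),(2,1)):v=S[a]-S[b];print(np.degrees(np.arctan2(-v[1],-v[0])),np.hypot(*v))
# knob
for n,near in(('top',(261,222)),('scene',(277,207))):
    f=np.load(n+'0.npz');p=f['p'];m,c,s=blob(p.max(2)<45,near)
    print(n,c,s,cast(n,c,.108)*1000)
    if n=='top':print(cast(n,c,.12))
p=np.load('top0.npz')['p']
print('can',cast('top',(155,238),.11),'collet',cast('top',(327,206),.044),'key',cast('top',(210,130),.01))
cv2.imwrite('pics/z.png',np.hstack([cv2.resize(p[155:275,185:305],None,fx=5,fy=5,interpolation=2)]))
E
```

```text
depth plate 1.0393245 bench 1.0988847
plate [241.89116171 212.9793516 ] [ 195  162   97  102 5182]
((601.6922607421875, 70.1556396484375), (169.46595764160156, 149.63381958007812), 21.384241104125977) [[495.51285  108.92647 ]
 [550.0724   -30.405987]
 [707.8717    31.384811]
 [653.31213  170.71727 ]]
[[645.9866323  157.92606671]
 [696.12591407  34.51736416]
 [553.57733148 -20.38860816]
 [507.77261373 101.37738006]] [600.8656229   68.35805069]
22.251363160520235 149.33475446900889
21.06537518526008 152.7572066813453
top [259.58666667 222.14666667] [256 216  10  13  75] [[577.68796186  35.95266212]]
[[0.57634216 0.03603837]]Traceback (most recent call last):
  File "<stdin>", line 19, in <module>
  File "h.py", line 13, in blob
    k=min(i,key=lambda k:np.hypot(*(c[k]-near)));return l==k,c[k],s[k]
ValueError: min() iterable argument is empty
```

The plate rectangle measures 169.5 x 149.6 mm against the given 170 x 150. That puts the gearbox centre at about (601, 69.5) mm with yaw 21.4°. The knob is at about (577, 36), so shifter ≈ 0.010. I'll move above a point behind the knob, with the fingers shut and the tool's y axis along the gearbox's x.

Emit:
{"name": "apply_moves", "arguments": {
  "targets": [
    [[0.49,-0.68,0,-7.1,-1],[0.49,-0.68,0,-7.1,-1],[0.49,-0.68,0,-7.1,-1],[0.49,-0.68,0,-7.1,-1],[0.49,-0.68,0,-7.1,-1],[0.49,-0.68,0,-7.1,-1],[0.49,-0.68,0,0,-1],[0.49,-0.68,0,0,-1]]
  ]
}}

```text
clock: 0.77
eef_pos: [0.3746, 0.2311, 0.248]
tool_rot: [0.562, 0.827, -0.0, -0.0]
ft_force: [0.2, 0.5, -0.2]
grip_width: -0.0004
grasp_force: 0.0
```

Emit:
{"name": "apply_moves", "arguments": {
  "targets": [
    [[0.48,-0.67,0,0,-1],[0.48,-0.67,0,0,-1],[0.48,-0.67,0,0,-1],[0.48,-0.67,0,0,-1],[0.48,-0.67,0,0,-1],[0.48,-0.67,0,0,-1],[0.48,-0.67,0,0,-1],[0,0,0,0,-1]]
  ]
}}

```text
clock: 1.43
eef_pos: [0.5112, 0.0408, 0.2475]
tool_rot: [0.564, 0.826, -0.001, 0.001]
ft_force: [0.3, 0.8, 0.4]
grip_width: 0.0002
grasp_force: 0.0
```

```bash
python3 - <<'E'
from h import *
o=get_obs();print(o['clock'],o['eef_pos'],R.from_quat(o['tool_rot']).as_matrix().round(3),o['grip_width'],o['ft_force'])
c=imaging.get_calibration('wrist');print(c)
p,d=imaging.camera('wrist');cv2.imwrite('pics/w1.png',p);np.savez('w1.npz',p=p,d=d,e=o['eef_pos'],q=o['tool_rot'])
E
```

```text
1.4333 [0.51118    0.04076239 0.24746342] [[-0.363  0.932  0.001]
 [ 0.932  0.363 -0.002]
 [-0.002  0.    -1.   ]] 0.0001573803530160904 [0.32433004 0.81125803 0.43897524]
{'camera_matrix': array([[289.59914484,   0.        , 277.8712116 ],
       [  0.        , 289.59914484, 211.42492475],
       [  0.        ,   0.        ,   1.        ]]), 'hand_eye': array([[-4.64726509e-04, -9.48920635e-01, -3.15514521e-01,
         8.07610335e-02],
       [ 9.99999843e-01, -3.41799494e-04, -4.44942576e-04,
         5.26971971e-04],
       [ 3.14372488e-04, -3.15514678e-01,  9.48920644e-01,
        -1.26379997e-01],
       [ 0.00000000e+00,  0.00000000e+00,  0.00000000e+00,
         1.00000000e+00]])}
```

View pics/w1.png

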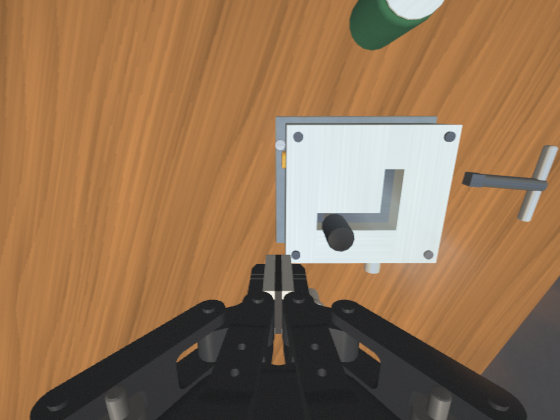

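The wrist view is aligned with the gearbox: image right is its +x and up is its +y. The knob top is at about (341,240), the slot runs from (317,222) to the corner at (395,222), and its end is near (395,169). I'll check these by casting rays.

```bash
python3 - <<'E'
from h import *
f=np.load('w1.npz');c=imaging.get_calibration('wrist');K=c['camera_matrix'];H=c['hand_eye'];T=np.eye(4);T[:3,:3]=R.from_quat(f['q']).as_matrix();T[:3,3]=f['e'];M=T@H
def W(u,v,z):
    r=M[:3,:3]@[(u-K[0,2])/K[0,0],(v-K[1,2])/K[1,1],1];e=M[:3,3];return ((e+r*(z-e[2])/r[2])[:2]*1000).round(1)
ex=np.array([.931,.3646]);ey=np.array([-.3646,.931])
s=np.array([601.3,69.6])-45*ex-25*ey
for n,u,v,z in(('screw1',298,137,.08),('s2',449,136,.08),('s3',428,254,.08),('s4',295,254,.08),('slot start edge',317,222,.08),('slot far lower',400,230,.08),('slot far upper',404,169,.08),('slot end left',385,169,.08),('knobtop',341,240,.128)):
    w=W(u,v,z);print(n,w,'gear xy from start',((w-s)@ex).round(1),((w-s)@ey).round(1))
print('start',s)
o=get_obs()['eef_pos'][:2]*1000;print('tcp in gear',(o-s)@ex,(o-s)@ey)
E
```

```text
screw1 [508.3 104. ] gear xy from start -29.1 90.9
s2 [646.3 158.7] gear xy from start 119.4 91.5
s3 [693.5  38.9] gear xy from start 119.6 -37.2
s4 [554.1 -15.3] gear xy from start -29.9 -36.8
slot start edge [561.7  28.9] gear xy from start -6.7 1.5
slot far lower [650.   53.2] gear xy from start 84.3 -8.0
slot far upper [621.1 113.9] gear xy from start 79.6 59.0
slot end left [603.1 106.9] gear xy from start 60.3 59.1
knobtop [576.6  34.9] gear xy from start 9.3 1.7
start [568.52   29.918]
tcp in gear -50.21792597000188 33.456320863612056
```

Emit:
{"name": "apply_moves", "arguments": {
  "targets": [
    [[0.41,-0.7,0,0,-1],[0,0,-0.7,0,-1],[0,0,-0.7,0,-1],[0,0,-0.7,0,-1],[0,0,-0.7,0,-1],[0,0,-0.5,0,-1],[0,0,0,0,-1],[0,0,0,0,-1]]
  ]
}}

```text
clock: 2.15
eef_pos: [0.5234, 0.0179, 0.1154]
tool_rot: [0.561, 0.828, -0.001, -0.002]
ft_force: [0.0, -0.5, 0.4]
grip_width: -0.0001
grasp_force: 0.0
```

Emit:
{"name": "apply_moves", "arguments": {
  "targets": [
    [[0.116,0.046,0,0,-1],[0.116,0.046,0,0,-1],[0.116,0.046,0,0,-1],[0.116,0.046,0,0,-1],[0.116,0.046,0,0,-1],[0.116,0.046,0,0,-1],[0.116,0.046,0,0,-1],[0,0,0,0,-1]]
  ]
}}

```text
clock: 2.82
eef_pos: [0.5583, 0.0302, 0.1163]
tool_rot: [0.562, 0.827, 0.0, 0.0]
ft_force: [0.5, 0.1, 0.5]
grip_width: -0.0002
grasp_force: 0.1
```

Emit:
{"name": "apply_moves", "arguments": {
  "targets": [
    [[0.118,0.04,0,0,-1],[0.118,0.04,0,0,-1],[0.118,0.04,0,0,-1],[0.118,0.04,0,0,-1],[0.118,0.04,0,0,-1],[0.118,0.04,0,0,-1],[0.118,0.04,0,0,-1],[0.118,0.04,0,0,-1]]
  ]
}}

```text
clock: 3.48
eef_pos: [0.5954, 0.0431, 0.1159]
tool_rot: [0.562, 0.827, -0.0, -0.0]
ft_force: [-3.3, 1.5, 0.1]
grip_width: 0.0003
grasp_force: 1.4
```

```bash
python3 - <<'E'
from h import *
s=np.array([568.1,31]);ex=np.array([.931,.3646]);ey=np.array([-.3646,.931])
o=get_obs();w=o['eef_pos'][:2]*1000-s;print(w@ex,w@ey,o['ft_force'],o['clock'])
p,d=imaging.camera('wrist');cv2.imwrite('pics/w2.png',p)
E
```

```text
29.818107198468137 1.2897316863521253 [-3.27198093  1.5221858   0.12849803] 3.4833
```

View pics/w2.png

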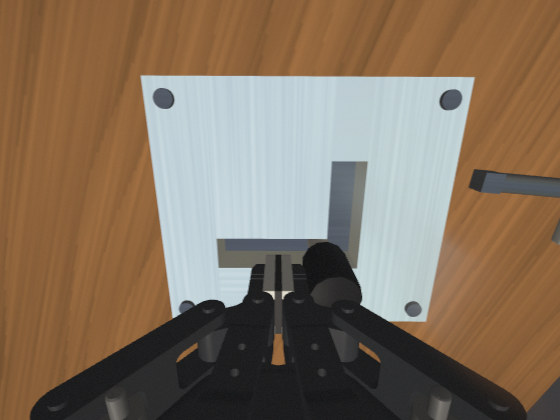

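The fingers are against the knob (base near (325,250)), which is close to the corner but not there yet. I'll push on more gently.

Emit:
{"name": "apply_moves", "arguments": {
  "targets": [
    [[0.07,0.027,0,0,-1],[0.07,0.027,0,0,-1],[0.07,0.027,0,0,-1],[0,0,0,0,-1]]
  ]
}}

```text
clock: 3.87
eef_pos: [0.6042, 0.0461, 0.1162]
tool_rot: [0.562, 0.827, 0.0, 0.0]
ft_force: [-1.4, 0.8, -0.9]
grip_width: -0.0003
grasp_force: 0.7
```

Emit:
{"name": "apply_moves", "arguments": {
  "targets": [
    [[0.04,0.016,0,0,-1],[0.04,0.016,0,0,-1],[0,0,0,0,-1]]
  ]
}}

```text
clock: 4.12
eef_pos: [0.6071, 0.0472, 0.1162]
tool_rot: [0.562, 0.827, -0.0, 0.0]
ft_force: [-1.9, -0.0, -2.1]
grip_width: 0.0003
grasp_force: 0.9
```

Emit:
{"name": "apply_moves", "arguments": {
  "targets": [
    [[0.03,0.012,0,0,-1],[0.03,0.012,0,0,-1],[0,0,0,0,-1]]
  ]
}}

```text
clock: 4.37
eef_pos: [0.6095, 0.0482, 0.1163]
tool_rot: [0.562, 0.827, -0.0, 0.0]
ft_force: [-2.0, -0.3, -1.6]
grip_width: 0.0002
grasp_force: 1.0
```

Emit:
{"name": "apply_moves", "arguments": {
  "targets": [
    [[0.03,0.012,0,0,-1],[0.03,0.012,0,0,-1],[0,0,0,0,-1]]
  ]
}}

```text
clock: 4.62
eef_pos: [0.6106, 0.0486, 0.1162]
tool_rot: [0.562, 0.827, -0.001, -0.001]
ft_force: [-6.0, -1.8, 0.7]
grip_width: 0.0
grasp_force: 3.1
```

The knob has reached the far wall: the force rose with the TCP at 46 mm along, which gives a contact offset of 27 mm. I'll back off and go round to its −y side.

Emit:
{"name": "apply_moves", "arguments": {
  "targets": [
    [[-0.25,-0.1,0,0,-1],[-0.27,-0.1,0,0,-1],[0.12,-0.3,0,0,-1],[0.12,-0.3,0,0,-1],[0.12,-0.31,0,0,-1],[0,0,0,0,-1],[0,0,0,0,-1]]
  ]
}}

```text
clock: 5.2
eef_pos: [0.6065, 0.0035, 0.1164]
tool_rot: [0.563, 0.827, 0.001, 0.0]
ft_force: [-0.8, -0.4, 0.0]
grip_width: 0.0001
grasp_force: 0.0
```

Emit:
{"name": "apply_moves", "arguments": {
  "targets": [
    [[0.27,0.1,0,0,-1],[0.27,0.11,0,0,-1],[0.27,0.11,0,0,-1],[0.27,0.1,0,0,-1],[0,0,0,0,-1],[0,0,0,0,-1]]
  ]
}}

```text
clock: 5.7
eef_pos: [0.6486, 0.0219, 0.1158]
tool_rot: [0.562, 0.827, -0.0, -0.0]
ft_force: [-0.7, -0.3, -0.7]
grip_width: 0.0
grasp_force: 0.0
```

```bash
python3 - <<'E'
from h import *
s=np.array([568.1,31]);ex=np.array([.931,.3646]);ey=np.array([-.3646,.931])
o=get_obs();w=o['eef_pos'][:2]*1000-s;print(w@ex,w@ey,o['ft_force'],o['clock'])
p,d=imaging.camera('wrist');cv2.imwrite('pics/w3.png',p)
E
```

```text
71.62384314655682 -37.78176890355536 [-0.69811888 -0.26907684 -0.74788365] 5.7
```

View pics/w3.png

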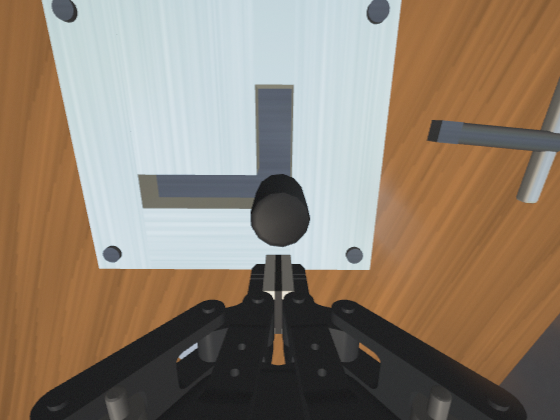

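The knob (280,210) sits at the corner, straight ahead of the fingers with the short leg beyond it. I'll push along the gearbox's +y.

Emit:
{"name": "apply_moves", "arguments": {
  "targets": [
    [[-0.046,0.116,0,0,-1],[-0.046,0.116,0,0,-1],[-0.046,0.116,0,0,-1],[-0.046,0.116,0,0,-1],[-0.046,0.116,0,0,-1],[-0.046,0.116,0,0,-1],[-0.046,0.116,0,0,-1],[-0.046,0.116,0,0,-1]]
  ]
}}

```text
clock: 6.42
eef_pos: [0.6334, 0.0587, 0.1164]
tool_rot: [0.562, 0.827, -0.0, 0.0]
ft_force: [-0.6, -3.6, 0.1]
grip_width: 0.0
grasp_force: 2.1
```

Emit:
{"name": "apply_moves", "arguments": {
  "targets": [
    [[-0.046,0.116,0,0,-1],[-0.046,0.116,0,0,-1],[-0.046,0.116,0,0,-1],[-0.023,0.058,0,0,-1],[0,0,0,0,-1]]
  ]
}}

```text
clock: 6.83
eef_pos: [0.6268, 0.076, 0.1163]
tool_rot: [0.561, 0.828, 0.0, -0.001]
ft_force: [-0.8, -1.8, 0.8]
grip_width: 0.0001
grasp_force: 0.8
```

Emit:
{"name": "apply_moves", "arguments": {
  "targets": [
    [[-0.018,0.046,0,0,-1],[-0.018,0.046,0,0,-1],[0,0,0,0,-1]]
  ]
}}

```text
clock: 7.08
eef_pos: [0.6258, 0.0789, 0.1162]
tool_rot: [0.562, 0.827, 0.0, -0.0]
ft_force: [-0.7, -3.4, 0.0]
grip_width: -0.0003
grasp_force: 1.4
```

Emit:
{"name": "apply_moves", "arguments": {
  "targets": [
    [[-0.014,0.035,0,0,-1],[-0.014,0.035,0,0,-1],[0,0,0,0,-1],[0,0,0,0,-1]]
  ]
}}

```text
clock: 7.42
eef_pos: [0.6247, 0.0816, 0.1163]
tool_rot: [0.562, 0.827, 0.0, -0.0]
ft_force: [0.4, -3.2, 0.2]
grip_width: 0.0002
grasp_force: 1.5
```

Emit:
{"name": "apply_moves", "arguments": {
  "targets": [
    [[-0.014,0.035,0,0,-1],[-0.014,0.035,0,0,-1],[0,0,0,0,-1],[0,0,0,0,-1]]
  ]
}}

```text
clock: 7.75
eef_pos: [0.6241, 0.083, 0.1164]
tool_rot: [0.562, 0.827, -0.001, 0.001]
ft_force: [1.1, -7.7, 0.3]
grip_width: 0.0001
grasp_force: 3.4
```

Emit:
{"name": "apply_moves", "arguments": {
  "targets": [
    [[-0.014,0.035,0,0,-1],[0,0,0,0,-1],[0,0,0,0,-1],[0,0,0,0,-1]]
  ]
}}

```text
clock: 8.08
eef_pos: [0.6241, 0.0832, 0.1164]
tool_rot: [0.563, 0.827, -0.001, 0.002]
ft_force: [2.4, -9.6, 0.0]
grip_width: 0.0004
grasp_force: 4.9
```

Emit:
{"name": "apply_moves", "arguments": {
  "targets": [
    [[0.11,-0.28,0,0,-1],[0.11,-0.28,0,0,-1],[0.11,-0.28,0,0,-1],[0,0,0.6,0,-1],[0,0,0.6,0,-1],[0,0,0.6,0,-1],[0,0,0,0,-1],[0,0,0,0,-1]]
  ]
}}

```text
clock: 8.75
eef_pos: [0.6378, 0.0519, 0.1904]
tool_rot: [0.562, 0.827, 0.002, 0.002]
ft_force: [-0.2, 0.7, -1.1]
grip_width: 0.0001
grasp_force: 0.0
```

```bash
python3 - <<'E'
from h import *
o=get_obs();print(o['eef_pos'],o['ft_force'],o['clock'])
p,d=imaging.camera('wrist');cv2.imwrite('pics/w4.png',p)
E
```

```text
[0.63781322 0.05187325 0.19040671] [-0.1510266   0.73754191 -1.10859318] 8.75
```

View pics/w4.png

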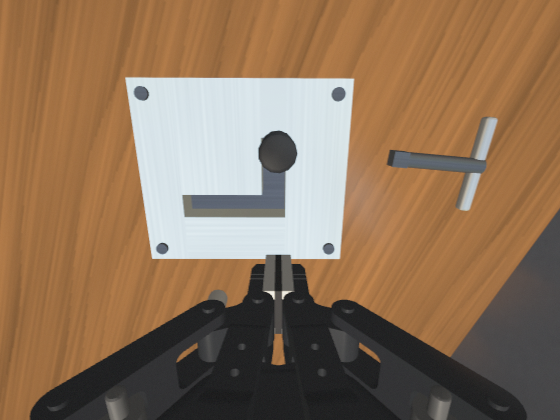

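The knob (277,152) now covers the closed end of the short leg. The last push met the hard stop (force rose to 9.6 N with no further motion), and the arm is clear of everything.

```bash
python3 -c "
from workcell import order
print(order.job_done())"
```

```text
the job is handed in; nothing more can be done
None
```

The knob was pushed along the long leg to the corner, then along the short leg to its hard stop; the arm was clear of everything and did not go near the three loose things, and the job is handed in (no verdict was returned).

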